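Hinge check on the long bail case

ROBOT

A 6-joint arm with a two-finger parallel gripper is mounted at the origin on the work surface. World frame = base frame: x ahead of the robot, y to its left, z up, the work surface at z = 0. Lengths are in m, angles in rad, forces in N, time in s.
With the tool pointing down it reaches from about 0.25 to 0.725 m from the base axis. Payload 4 kg.
Tool frame: the origin (TCP) lies midway between the tips of the shut fingers; the grasp point (between the pads) lies 19 mm behind it; z points along the fingers, y is the line along which they close (so a half turn about z gives the same grasp; the last joint's range is limited). The gripper opens to 85 mm and grips with 20 to 120 N. Pads are 22 mm wide; open, the fingers measure 114 mm over their backs; the gripper's body (76 mm by 85 mm) begins 54 mm behind the grasp point. The pads swing forward as they close: fully open they stand 13 mm farther back than shut.
Start: joints at [1.299, 0.241, 0.005, 1.335, 0, 1.571], TCP at [0.134, 0.482, 0.231] pointing down, gripper open.
Joint ranges: [-2.72, 2.72], [-1.05, 1.87], [-1.09, 1.28], [-1.99, 2.15], [-1.42, 1.44], [-3.14, 3.14]. Speed limits (rad/s): [2.79, 2.79, 3.14, 3.14, 3.14, 3.14].

INTERFACE

Orientations are given as a unit quaternion [x, y, z, w].
In Python, from workcell import monitor, vision, job gives the robot as it stands.
- The arm moves only by the tool move_arm, never from a script. Its argument "moves" is a list that holds one entry, the list of rows, each a list of 5 numbers: the shift along the world's x, y, z in m, then the turn about the world's z in degrees, then the opening in per cent of the stroke, from 0 (shut) to 100 (fully open). In form: [[[x, y, z, turn, gripper], ...]]. A call has 1 to 5 rows; each row is the pose to reach, as a shift and turn from the pose commanded when the call began; what a row does not reach only later rows make up. A row lasts 1/8 s, in which the tool goes at most 62.5 mm and 10.7 degrees, less where a joint would pass 70% of its speed; a pose out of reach is approached as far as the arm can. A call with a gripper value outside its range is refused whole. The fingers move at their own pace and stop on an object; the grip force is fixed at half the most. Time passes only in rows, so rows that repeat a pose let the fingers close. It gives the time, the measured TCP pose, the force, the opening and the grip force at its end, in the units of the state.
- monitor.get_obs(): the state, without advancing time (a new reading comes with each control period).
- vision.camera(name): name is "side" or "top"; returns a dict with "color" (400x640x3 uint8, red, green, blue), "camera_matrix" (3x3 intrinsics, pixels), "eye" and "attitude" of the camera in the world. Camera axes: x right, y up, looking along -z (the intrinsics and any distortion apply to the point x, -y, -z); pixel columns grow to the right and rows downward; lengths in m; the calibration is good to about 2 mm. A picture is of the moment at which its call begins. There is no depth.
- job.job_done(): hands the job in; it is judged then, once.
The state is a dict: "clock": time; "joint_pos": joint angles; "joint_vel": joint speeds; "tau": joint torques, N m; "eef_pos": TCP position; "tool_rot": TCP orientation; "ft_force": force on the tool from outside, world axes, zero at the start; "ft_torque": the same for the moment, N m; "grip_width": finger opening in m; "grasp_force": force on a finger pad.
Only numpy, scipy, OpenCV 4.12 (cv2) and the standard library are available. Lean on these libraries where they do the work, as an engineer would, in place of code of your own. Each camera call takes 0.05 s, during which the arm holds its last target. There are 200 camera calls.

TASK

Gently lift the lid of the long, low oak case by its pull until it stands half open, at about 45 degrees and not flung well past that, then let go and leave it standing there to show that its friction hinge holds. Keep the taller, square oak case beside it shut.

Things in the scene. Friction and masses are not known exactly. Their poses are not given: they have to be found in the camera images.
- long_case_lid (a joint): Lid angle of the long, low oak case, rad: 0 is shut, grows as the lid opens upward, pi/4 is half open, stop at 1.9. It may start ajar by up to 0.2. The hinge is stiff and stays at any angle at which it is left; about 5 to 8 N upward at the pull moves it. The case is fixed to the shelf, 150 mm deep (hinge side to pull side), 220 mm wide along the hinge, 70 mm high, with an 8 mm thick lid on top.
- long_case_pull (a point): Centre of the steel T-pull of the long case's lid: a bar 40 mm long parallel to the hinge, 16 by 16 mm in section, on a narrow stem (14 mm wide). The bar's centre is 30 mm above the lid's upper face (38 mm off the hinge plane), 30 mm in from the lid's free edge and half-way along its width. It moves with the lid: its y axis runs along the bar, z is the lid's outward normal.
- long_case_hinge (a point): Middle of the long case's hinge line, fixed to the case at its rim, 70 mm above the shelf, on the side away from the robot (the case is turned up to 17 degrees either way). y axis along the hinge line, x points level from the pull side to the hinge side, z up. With the lid shut the pull centre is 120 mm from it, level, along -x of this point, and 38 mm above.
- square_case_lid (a joint): Lid angle, rad, of the other oak case, the bystander: 130 by 130 mm, 110 mm high, with a lid and pull of the same kind. 0 is shut, as it starts; it must stay shut.
There are look-alikes about, which are no part of the job. Leave any green look-alike of the part that bears square_case_lid alone.

How it is judged:
At the end, for the whole second after the job is handed in: The long case's lid stands still, let go, at 45 degrees within 15 degrees either way (0.52 to 1.05 rad); the square case's lid is shut (below 0.1 rad) (value of joint long_case_lid between 0.52 and 1.05 rad and velocity of joint long_case_lid between -0.05 and 0.05 rad/s and value of joint square_case_lid below 0.1 rad); the robot touches nothing.
It fails at once if the long case's lid is flung well past half open (beyond 70 degrees) (value of joint long_case_lid above 1.22 rad).
It fails at once if the long case's lid is flicked rather than lifted gently (over 3 rad/s) (velocity of joint long_case_lid above 3 rad/s).
It fails at once if the square case's lid is opened (value of joint square_case_lid above 0.15 rad).
It also fails if it takes over 32 s, if anything falls off the work surface, if the arm or the gripper's body presses on something with over 40 N, if the wrist force passes 120 N, or if a joint passes its speed limit or range.

## Working session

There is one attempt and no reset: what is moved stays moved. The work goes in short steps, Python scripts to look and compute and a tool call to move; the robot and the scene stay as the last step left them, time stands still between calls to the robot, and variables do not carry over. Pictures are saved under pics/ and viewed, at most 10 in all, crops included, and the job is handed in when it is done.

Besides the shell and the picture viewer there is one more tool, called after "Emit:" as name(argument=value, ...) on one line, values as JSON. move_arm: Moves the arm, as the interface text tells. Its arguments: {"type":"object","properties":{"moves":{"type":"array","items":{"type":"array","items":{"type":"array","items":{"type":"number"}}}}},"required":["moves"]}

```bash
mkdir -p pics; cat > h.py <<'E'
import numpy as np, cv2
from scipy.spatial.transform import Rotation as R
from workcell import monitor, vision, job
def rot(a):
    a=np.array(a,float); return a if a.shape==(3,3) else R.from_quat(a).as_matrix()
def snap(n,f):
    c=vision.camera(n); cv2.imwrite(f,c['color'][:,:,::-1]); return c
def ray(c,u,v):
    K=np.array(c['camera_matrix']); d=np.linalg.inv(K)@[u,v,1]
    return np.array(c['eye']),rot(c['attitude'])@[d[0],-d[1],-d[2]]
def atz(c,u,v,z):
    e,d=ray(c,u,v); return e+d*(z-e[2])/d[2]
def tri(c1,p1,c2,p2):
    e1,d1=ray(c1,*p1); e2,d2=ray(c2,*p2)
    s=np.linalg.lstsq(np.c_[d1,-d2],e2-e1,rcond=None)[0]
    a=e1+s[0]*d1;b=e2+s[1]*d2; return (a+b)/2,np.linalg.norm(a-b)
def proj(c,p):
    q=rot(c['attitude']).T@(np.array(p)-c['eye']); k=np.array(c['camera_matrix'])@[q[0],-q[1],-q[2]]; return k[:2]/k[2]
E
python3 - <<'E'
from h import *
import pickle
d={}
for n in('top','side'):
    c=snap(n,f'pics/{n}0.png'); d[n]=c; print({k:v for k,v in c.items() if k!='color'})
pickle.dump(d,open('c0.pkl','wb'))
print(monitor.get_obs())
E
```

```text
{'camera_matrix': array([[463.67138843,   0.        , 317.93801208],
       [  0.        , 463.67138843, 203.25157561],
       [  0.        ,   0.        ,   1.        ]]), 'eye': array([0.38474104, 0.01687251, 1.05897805]), 'attitude': array([-0.05863024,  0.06017383,  0.70513791, -0.70407537])}
{'camera_matrix': array([[454.86997064,   0.        , 328.82054259],
       [  0.        , 454.86997064, 192.35463541],
       [  0.        ,   0.        ,   1.        ]]), 'eye': array([ 0.3952615 , -0.75646203,  0.73359068]), 'attitude': array([ 0.42935156, -0.03314814, -0.07254817,  0.89960836])}
{'clock': 0.1, 'joint_pos': array([ 1.29899173e+00,  2.41320109e-01,  3.85668211e-03,  1.33520632e+00,
       -3.64482386e-06,  1.57083909e+00]), 'joint_vel': array([-0.00244775, -0.00080861,  0.00201814,  0.0010413 ,  0.00053695,
        0.00143647]), 'tau': array([ 1.43008070e-03, -3.73137903e+01,  2.53010434e+01,  1.08947960e-02,
        1.18694188e-04,  5.41878563e-06]), 'eef_pos': array([0.13408335, 0.48109536, 0.23050987]), 'tool_rot': array([ 1.35505466e-01,  9.90776156e-01, -9.28323516e-04, -1.25084204e-04]), 'ft_force': array([0.26344879, 1.14556203, 0.95815321]), 'ft_torque': array([-0.04062851,  0.01248834,  0.02493386]), 'grasp_force': 0.0, 'grip_width': 0.08527607528647761}
```

View pics/top0.png

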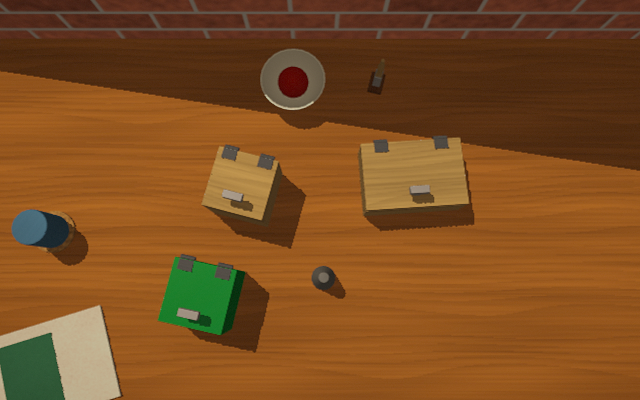

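View pics/side0.png

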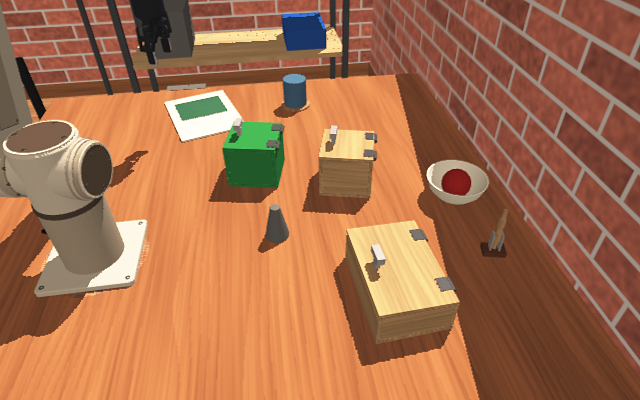

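The long case is at top px (360–468, 138–215), with its pull near (420,189) in the top view and (377,255) in the side view. The square case is at (242,183) and the green look-alike at (202,295). I'll enlarge the pull.

```bash
python3 - <<'E'
import cv2,numpy as np
a=cv2.imread('pics/top0.png')[130:225,350:480]; b=cv2.imread('pics/side0.png')[215:345,340:465]
cv2.imwrite('pics/z1.png',cv2.resize(a,None,fx=6,fy=6,interpolation=2)); cv2.imwrite('pics/z2.png',cv2.resize(b,None,fx=4.5,fy=4.5,interpolation=2))
E
```

```text
(no output)
```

View pics/z1.png

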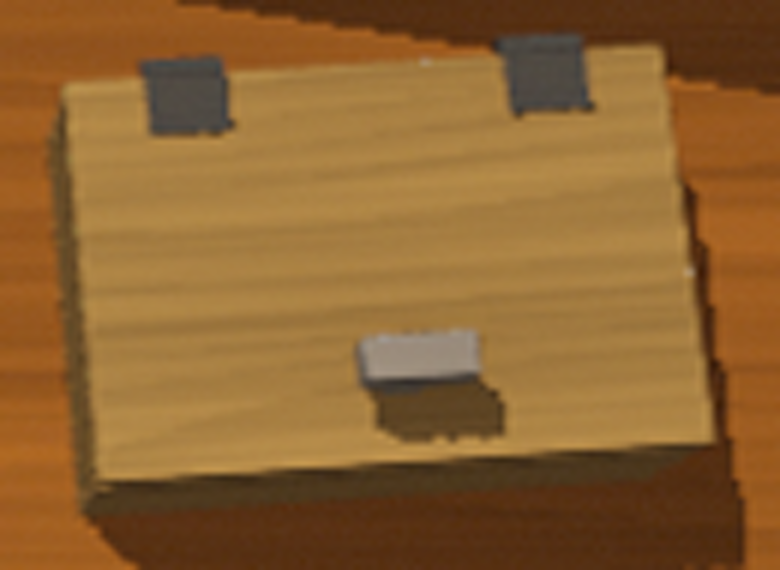

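View pics/z2.png

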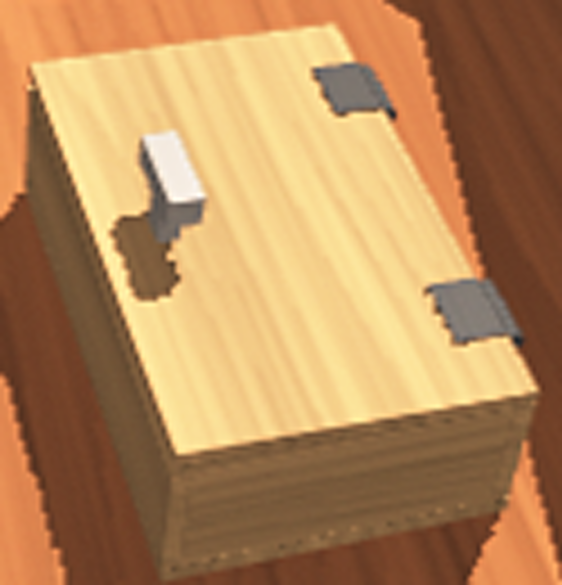

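```bash
python3 - <<'E'
from h import *
import pickle
d=pickle.load(open('c0.pkl','rb')); t,s=d['top'],d['side']
P={'HL':((63,87),(335,25)),'HR':((662,45),(537,390)),'FR':((714,442),(177,455)),'FL':((97,480),(32,63)),'pulltop':((420,356),(173,167))}
q={}
for k,(a,b) in P.items():
    p,e=tri(t,(a[0]/6+350-.4,a[1]/6+130-.4),s,(b[0]/4.5+340-.4,b[1]/4.5+215-.4)); q[k]=p; print(k,p.round(4),round(e,4))
for a,b in('HL HR','FL FR','HL FL','HR FR'): pass
E
sed -i 1d /dev/null
```

```text
HL [ 0.6848 -0.0784  0.0774] 0.0034
HR [ 0.6985 -0.2975  0.0805] 0.0014
FR [ 0.5509 -0.307   0.0844] 0.0023
FL [ 0.5376 -0.0873  0.0838] 0.0022
pulltop [ 0.5748 -0.1953  0.1209] 0.0021Traceback (most recent call last):
  File "<stdin>", line 8, in <module>
ValueError: too many values to unpack (expected 2)
sed: couldn't edit /dev/null: not a regular file
```

Both views agree. The hinge middle is near (0.692,-0.188), the case is turned about 3.6°, and the lid is ajar by about 0.04 rad. The bar centre is near (0.574,-0.195,0.113). I'll pinch the bar end to end along the hinge line so it can pivot between the pads.

Emit:
move_arm(moves=[[[0.03,-0.045,0.005,1.3,100],[0.06,-0.09,0.01,2.6,100],[0.09,-0.135,0.01,3.9,100],[0.12,-0.18,0.01,5.2,100],[0.15,-0.225,0.01,6.5,100]]])

```text
clock: 0.72
eef_pos: [0.2847, 0.255, 0.2411]
tool_rot: [0.078, 0.997, -0.0, -0.0]
ft_force: [0.7, 0.4, 0.3]
grip_width: 0.0855
grasp_force: 0.0
```

Emit:
move_arm(moves=[[[0.03,-0.045,0,1.3,100],[0.06,-0.09,0,2.6,100],[0.09,-0.135,0,3.9,100],[0.12,-0.18,0,5.2,100],[0.15,-0.225,0,6.5,100]]])

```text
clock: 1.35
eef_pos: [0.4348, 0.03, 0.2411]
tool_rot: [0.022, 1.0, 0.0, -0.0]
ft_force: [0.2, 0.1, 0.3]
grip_width: 0.0852
grasp_force: 0.0
```

Emit:
move_arm(moves=[[[0.03,-0.045,0,1.3,100],[0.06,-0.09,0,2.6,100],[0.09,-0.135,0,3.9,100],[0.12,-0.18,0,5.2,100],[0.14,-0.226,0,6.2,100]]])

```text
clock: 1.98
eef_pos: [0.575, -0.1958, 0.2403]
tool_rot: [-0.032, 0.999, 0.0, -0.0]
ft_force: [0.8, 0.0, -0.1]
grip_width: 0.0853
grasp_force: 0.0
```

```bash
python3 - <<'E'
from h import *
o=monitor.get_obs(); print(o['clock'],o['eef_pos'],R.from_quat(o['tool_rot']).as_matrix().round(3),o['joint_pos'].round(2),o['ft_force'].round(1))
E
```

```text
1.975 [ 0.57499677 -0.19580655  0.24032936] [[-0.998 -0.064 -0.001]
 [-0.064  0.998  0.001]
 [ 0.001  0.001 -1.   ]] [-0.33  0.46  0.34  1.45  0.   -0.39] [ 0.8  0.  -0.1]
```

Emit:
move_arm(moves=[[[-0.001,0,-0.045,0,100],[-0.001,0,-0.085,0,100],[-0.001,0,-0.12,0,100],[-0.001,0,-0.14,0,100],[-0.001,0,-0.147,0,100]]])

```text
clock: 2.6
eef_pos: [0.5718, -0.1939, 0.092]
tool_rot: [-0.032, 0.999, 0.001, -0.002]
ft_force: [0.0, -0.0, 1.0]
grip_width: 0.0851
grasp_force: 0.0
```

```bash
python3 - <<'E'
from h import *
a=snap('top','pics/t1.png')['color'][110:240,340:500]; b=snap('side','pics/s1.png')['color'][170:340,320:480]
f=lambda i:cv2.resize(i[:,:,::-1],(400,int(400*i.shape[0]/i.shape[1])))
a,b=f(a),f(b); h=max(len(a),len(b)); p=lambda i:cv2.copyMakeBorder(i,0,h-len(i),0,0,0)
cv2.imwrite('pics/j1.png',np.hstack([p(a),p(b)])); print(monitor.get_obs()['ft_force'])
E
```

```text
[-0.28679121 -0.08782935  0.5111405 ]
```

View pics/j1.png

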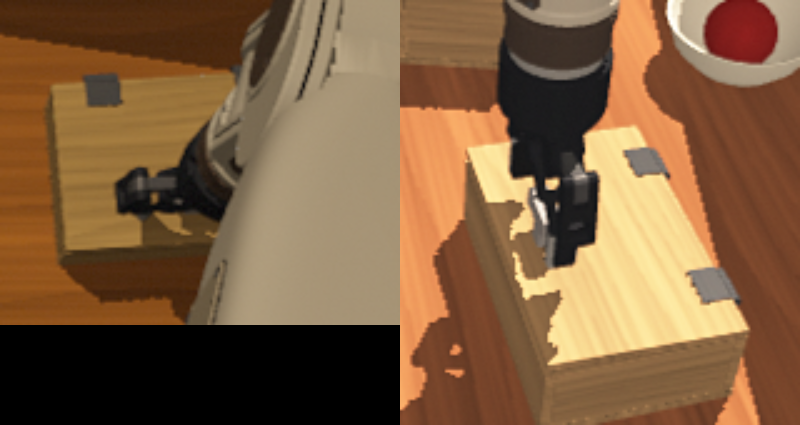

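The fingers straddle the bar, which shows between them in the side view at crop px (540,215). Closing the gripper.

Emit:
move_arm(moves=[[[0,0,0,0,20],[0,0,0,0,20],[0,0,0,0,20],[0,0,0,0,20],[0,0,0,0,20]]])

```text
clock: 3.32
eef_pos: [0.5738, -0.196, 0.0956]
tool_rot: [-0.031, 1.0, -0.002, 0.001]
ft_force: [-0.9, -4.8, 3.7]
grip_width: 0.0391
grasp_force: 62.5
```

Emit:
move_arm(moves=[[[0,0,0,0,20],[0,0,0,0,20],[0,0,0,0,20]]])

```text
clock: 3.7
eef_pos: [0.5738, -0.1959, 0.0955]
tool_rot: [-0.031, 1.0, -0.002, 0.001]
ft_force: [-1.7, -5.7, 3.7]
grip_width: 0.0385
grasp_force: 62.5
```

```bash
python3 - <<'E'
import numpy as np
# world shifts of the pull from lid angle 0.04, hinge x axis (0.998,0.063)
f=lambda t:np.array([-.12*np.cos(t)+.038*np.sin(t),.12*np.sin(t)+.038*np.cos(t)])
for t in np.arange(.1,.9,.1): d=f(t)-f(.04); print(round(t,2),(d[0]*np.array([.998,.063])).round(4),d[1].round(4))
E
```

```text
0.1 [0.0028 0.0002] 0.007
0.2 [0.0083 0.0005] 0.0183
0.3 [0.0149 0.0009] 0.029
0.4 [0.0226 0.0014] 0.039
0.5 [0.0312 0.002 ] 0.0481
0.6 [0.0407 0.0026] 0.0564
0.7 [0.051  0.0032] 0.0636
0.8 [0.0619 0.0039] 0.0698
```

Emit:
move_arm(moves=[[[0.0015,0,0.0035,0,20],[0.003,0,0.007,0,20],[0.0055,0,0.0125,0,20],[0.008,0.0005,0.018,0,20],[0.008,0.0005,0.018,0,20]]])

```text
clock: 4.32
eef_pos: [0.58, -0.1955, 0.1099]
tool_rot: [-0.031, 1.0, -0.001, -0.002]
ft_force: [1.8, -7.4, -8.1]
grip_width: 0.0391
grasp_force: 62.1
```

Emit:
move_arm(moves=[[[0.0035,0,0.005,0,20],[0.0065,0.0005,0.0105,0,20],[0.0105,0.0007,0.0155,0,20],[0.0145,0.001,0.0207,0,20],[0.0185,0.0012,0.0255,0,20]]])

```text
clock: 4.95
eef_pos: [0.5963, -0.1944, 0.1337]
tool_rot: [-0.031, 1.0, -0.001, -0.005]
ft_force: [-1.5, -7.9, -11.9]
grip_width: 0.0387
grasp_force: 61.8
```

Emit:
move_arm(moves=[[[0.0044,0.0003,0.0045,0,20],[0.0091,0.0006,0.0087,0,20],[0.0141,0.001,0.0128,0,20],[0.0192,0.0013,0.0165,0,20],[0.0192,0.0013,0.0165,0,20]]])

```text
clock: 5.58
eef_pos: [0.6149, -0.1932, 0.1508]
tool_rot: [-0.03, 1.0, -0.001, -0.005]
ft_force: [-4.3, -8.1, -7.4]
grip_width: 0.0387
grasp_force: 61.9
```

Emit:
move_arm(moves=[[[0.005,0.0003,0.0036,0,20],[0.011,0.0007,0.007,0,20],[0.0165,0.001,0.01,0,20],[0.0165,0.001,0.01,0,20]]])

```text
clock: 6.08
eef_pos: [0.6312, -0.1921, 0.161]
tool_rot: [-0.031, 1.0, -0.001, -0.006]
ft_force: [-5.7, -7.2, -5.7]
grip_width: 0.0389
grasp_force: 61.7
```

```bash
python3 - <<'E'
from h import *
b=snap('side','pics/s2.png')['color'][130:340,290:500]
cv2.imwrite('pics/j2.png',cv2.resize(b[:,:,::-1],(560,560)))
E
```

```text
(no output)
```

View pics/j2.png

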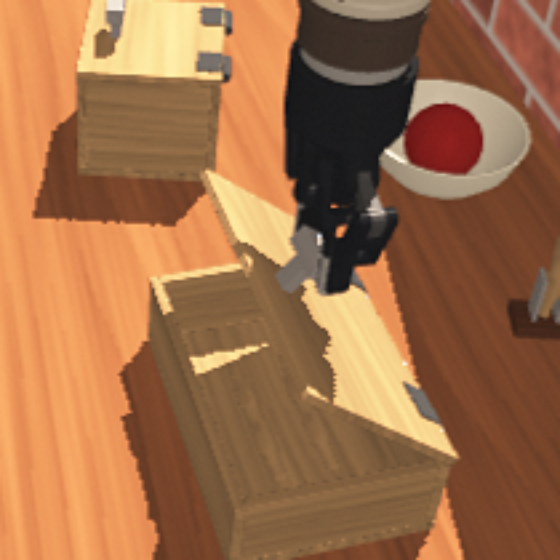

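The lid stands at about 0.75 rad (the TCP travel says the same). The free edge is near crop px (205,175)–(310,390). Releasing.

Emit:
move_arm(moves=[[[0,0,0,0,40],[0,0,0,0,70],[0,0,0,0,90],[0,0,0,0,100],[0,0,0,0,100]]])

```text
clock: 6.75
eef_pos: [0.6358, -0.19, 0.1648]
tool_rot: [-0.032, 0.999, 0.0, 0.001]
ft_force: [0.7, -0.0, -1.1]
grip_width: 0.0854
grasp_force: 0.0
```

Emit:
move_arm(moves=[[[0,0,0.01,0,100],[0,0,0.03,0,100],[0,0,0.06,0,100],[0,0,0.09,0,100],[0,0,0.11,0,100]]])

```text
clock: 7.38
eef_pos: [0.636, -0.1904, 0.2773]
tool_rot: [-0.032, 0.999, -0.0, 0.002]
ft_force: [0.2, -0.0, -0.8]
grip_width: 0.0851
grasp_force: 0.0
```

Emit:
move_arm(moves=[[[0,0,0.01,0,100],[0,0,0.01,0,100],[0,0,0.01,0,100],[0,0,0.01,0,100],[0,0,0.01,0,100]]])

```text
clock: 8.0
eef_pos: [0.6352, -0.1903, 0.2835]
tool_rot: [-0.032, 0.999, 0.0, -0.001]
ft_force: [0.6, 0.2, 0.7]
grip_width: 0.0852
grasp_force: 0.0
```

```bash
python3 - <<'E'
from h import *
b=snap('side','pics/s3.png')['color'][130:340,290:500]
cv2.imwrite('pics/j3.png',cv2.resize(b[:,:,::-1],(560,560)))
E
```

```text
(no output)
```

View pics/j3.png

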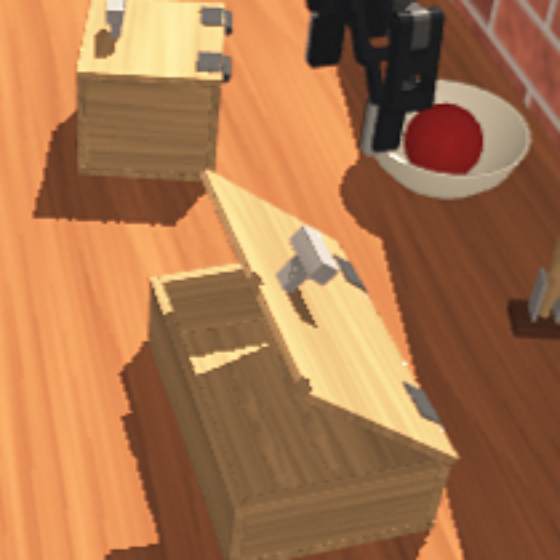

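The lid stands where I left it: its free edge still runs from crop px (205,172) to (310,390). The gripper is clear of the pull, and the square case is shut. Handing in.

```bash
python3 -c "
from workcell import job; print(job.job_done())"
```

```text
the job is handed in; nothing more can be done
None
```

I lifted the long case's lid to about 0.75 rad (43 degrees) and let go; it was holding there when I handed the job in at about 8 s, with the square case shut and the gripper clear (no verdict came back).

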